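# Stand the dropper bottles in their drip dishes

## Robot

A 6-joint arm with a two-finger parallel gripper is mounted at the origin on the work surface. World frame = base frame: x ahead of the robot, y to its left, z up, the work surface at z = 0. Lengths are in mm, angles in rad, forces in N, time in s.
With the tool pointing down it reaches from about 275 to 825 mm from the base axis. Payload 4.9 kg.
Tool frame: the origin (TCP) lies at the very end of the fingers, on their centre line; the grasp point (between the pads) lies 19 mm behind it; z points along the fingers, y is the line along which they close (so a half turn about z gives the same grasp; the last joint's range is limited). The gripper opens to 85 mm and grips with 20 to 120 N. Pads are 22 mm wide; open, the fingers measure 114 mm over their backs; the gripper's body (76 mm by 85 mm) begins 54 mm behind the grasp point. The pads swing forward as they close: fully open they stand 13 mm farther back than shut.
Start: joints at [-1.43, 0.326, -0.193, 1.052, 0, 1.437], TCP at [149.256, -529.378, 231.281] pointing down, gripper open.
Joint ranges: [-2.65, 2.65], [-0.97, 1.79], [-1.3, 1.35], [-1.93, 2.1], [-1.47, 1.37], [-3.14, 3.14]. Speed limits (rad/s): [2.57, 2.57, 3.14, 3.14, 3.14, 3.14].

## Interface

Orientations are given as [roll, pitch, yaw] about the fixed x, y, z axes, in that order (R = Rz(yaw) Ry(pitch) Rx(roll)).
In Python, from bench import bot, solve_ik, imaging gives the robot as it stands. Calls block until the motion is done:
- bot.move_ptp(position, orientation): joint-space move of the TCP to a pose.
- bot.movel(position, rot=None, max_speed=150, threshold=None): straight line of the TCP; rot=None keeps the orientation; max_speed is the mean speed in mm/s. With threshold (N) it stops when the force on the tool has changed by that much, and returns True; else False.
- bot.move_j(angles): joint-space move.
- bot.grip(opening, effort=None): opening from 0.0 (shut) to 1.0 (fully open); effort is the grip in N (None keeps the last); returns when the fingers have stopped.
- bot.dwell(seconds).
- solve_ik(position, orientation): joint angles nearest the present ones, or None.
- bot.get_state(): the state.
- imaging.capture(name): name is "scene" or "side" or "wrist"; returns the picture (384x512x3 uint8, blue, green, red); there is no depth.
- imaging.camera_model(name): a dict with "K" (3x3 intrinsics, pixels), "position" and "rotation" of the camera in the world. Camera axes: x right, y up, looking along -z (the intrinsics and any distortion apply to the point x, -y, -z); pixel columns grow to the right and rows downward; lengths in mm; the calibration is good to about 2 mm. A picture is of the moment at which its call begins: read the wrist's pose just before it. camera_model takes no time and is no camera call; for the wrist camera it gives the pose at the moment of the call.
A pose or a line that the arm cannot do raises bot.IKError and nothing moves.
- bot.sign_off(): hands the job in; it is judged then, once.
The state is a dict: "t": time; "qpos": joint angles; "joint_velocities": joint speeds; "effort": joint torques, N m; "tcp_pos": TCP position; "orientation": TCP orientation; "contact_force": force on the tool from outside, world axes, zero at the start; "wrist_torque": the same for the moment, N m; "opening": opening from 0.0 (shut) to 1.0 (fully open); "gripper_force": force on a finger pad.
Only numpy, scipy, OpenCV 4.12 (cv2) and the standard library are available. Lean on these libraries where they do the work, as an engineer would, in place of code of your own. Each camera call takes 0.05 s, during which the arm holds its last target. There are 200 camera calls.

## Task

Stand each of the four glass dropper bottles (the ones with a rubber bulb on top) upright in the shallow metal dish of its own shape and size: round in round, square in square, small in small, large in large. Set each one down flat on the dish's floor without dropping it or knocking any bottle over, and leave the two screw-capped bottles where they stand.

Things in the scene. Friction and masses are not known exactly. Their poses are not given: they have to be found in the camera images.
- round_small: Small round dropper bottle of amber glass, with a black collar (20 mm across) and a thin black rubber dropper bulb (13 mm across) on top, empty, standing loose. Glass body a cylinder 28 mm across and 44 mm high; 78 mm high in all; about 35 g. Origin: centre of the underside, z up its axis. Grip it by the glass body.
- round_large: Large round dropper bottle of amber glass, with a black collar (20 mm across) and a thin black rubber dropper bulb (13 mm across) on top, empty, standing loose. Glass body a cylinder 44 mm across and 62 mm high; 96 mm high in all; about 85 g. Origin: centre of the underside, z up its axis. Grip it by the glass body.
- square_small: Small square dropper bottle of amber glass, with a black collar (20 mm across) and a thin black rubber dropper bulb (13 mm across) on top, empty, standing loose. Glass body 26 x 26 mm and 44 mm high; 78 mm high in all; about 35 g. Origin: centre of the underside, z up, x and y square to its flat sides. Grip it by the glass body.
- square_large: Large square dropper bottle of amber glass, with a black collar (20 mm across) and a thin black rubber dropper bulb (13 mm across) on top, empty, standing loose. Glass body 42 x 42 mm and 62 mm high; 96 mm high in all; about 85 g. Origin: centre of the underside, z up, x and y square to its flat sides. Grip it by the glass body.
- dish_round_small: Small round shallow stainless steel dish, 46 mm across inside, 54 mm outside. Lies fixed on the table. Wall 4 mm thick, rim 12 mm high, floor 4 mm thick (the bottle then stands 4 mm above the table). Origin: centre of the underside, z up.
- dish_round_large: Large round shallow stainless steel dish, 62 mm across inside, 70 mm outside. Lies fixed on the table. Wall 4 mm thick, rim 12 mm high, floor 4 mm thick (the bottle then stands 4 mm above the table). Origin: centre of the underside, z up.
- dish_square_small: Small square shallow stainless steel dish, 44 x 44 mm inside, 52 x 52 mm outside. Lies fixed on the table. Wall 4 mm thick, rim 12 mm high, floor 4 mm thick (the bottle then stands 4 mm above the table). Origin: centre of the underside, z up, x and y along its sides.
- dish_square_large: Large square shallow stainless steel dish, 60 x 60 mm inside, 68 x 68 mm outside. Lies fixed on the table. Wall 4 mm thick, rim 12 mm high, floor 4 mm thick (the bottle then stands 4 mm above the table). Origin: centre of the underside, z up, x and y along its sides.
- capped_round: Round amber glass bottle with a wide flat black screw cap and no bulb, standing loose; not part of the job. 38 mm across, glass 55 mm high, 73 mm in all; about 100 g. Origin: centre of the underside, z up.
- capped_square: Square amber glass bottle with a wide flat black screw cap and no bulb, standing loose; not part of the job. 36 x 36 mm, glass 55 mm high, 73 mm in all; about 100 g. Origin: centre of the underside, z up, x and y square to its flat sides.
Mind the look-alikes: they are no part of the job. What is shaped like the square_small but purple or turquoise is not meant.

How it is judged:
By the outcome, as a careful person would: the job done as asked, in the order asked, and still so for the second after the job is handed in, with the robot touching nothing.
It also fails if it takes over 91 s, if anything falls off the work surface, if the arm or the gripper's body presses on something with over 40 N, if the wrist force passes 120 N, or if a joint passes its speed limit or range.

## Working session

There is one attempt and no reset: what is moved stays moved. The work goes in short steps, each a Python script; the robot and the scene stay as the last script left them, time stands still between calls to the robot, and variables do not carry over. Pictures are saved under pics/ and viewed, at most 14 in all, crops included, and the job is handed in when it is done.

```bash
ls; mkdir -p pics
python3 - <<'E'
from bench import bot, imaging
import cv2, numpy as np
for n in ["scene","side","wrist"]:
    im=imaging.capture(n); cv2.imwrite(f"pics/{n}0.png",im)
    m=imaging.camera_model(n); print(n,{k:(np.round(np.array(v),3).tolist() if not isinstance(v,str) else v) for k,v in m.items()})
s=bot.get_state(); print(s)
E
```

```text
pics
scene {'K': [[386.903, 0.0, 257.916], [0.0, 386.903, 186.869], [0.0, 0.0, 1.0]], 'position': [883.162, 537.839, 756.117], 'rotation': [0.714, -0.011, 2.55]}
side {'K': [[375.071, 0.0, 255.278], [0.0, 375.071, 190.221], [0.0, 0.0, 1.0]], 'position': [92.231, -455.157, 437.293], 'rotation': [1.017, -0.013, -0.768]}
wrist {'K': [[278.951, 0.0, 261.521], [0.0, 278.951, 193.786], [0.0, 0.0, 1.0]], 'position': [225.277, -507.284, 372.564], 'rotation': [-0.313, 0.003, -1.296]}
{'t': 0.15, 'qpos': array([-1.43020591e+00,  3.26764736e-01, -1.93347180e-01,  1.05201544e+00,
       -1.21686018e-05,  1.43659590e+00]), 'joint_velocities': array([-0.00033197, -0.00091959,  0.00306106,  0.00289775,  0.00044559,
        0.00193318]), 'effort': array([ 5.26033455e-04, -4.43704641e+01,  2.62663919e+01,  1.04940039e-02,
       -1.13902001e-04, -1.10105450e-06]), 'tcp_pos': array([ 149.18445996, -528.91899016,  230.68922847]), 'orientation': array([-3.14027197e+00, -1.66029390e-04,  2.74790734e-01]), 'contact_force': array([ 0.44692609,  0.18437904, -0.20313492]), 'wrist_torque': array([-0.06597951, -0.0096507 ,  0.01964717]), 'gripper_force': 0.0, 'opening': 1.0049105719664226}
```

View pics/scene0.png

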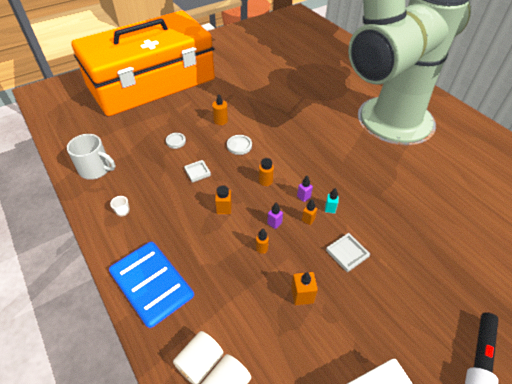

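View pics/side0.png

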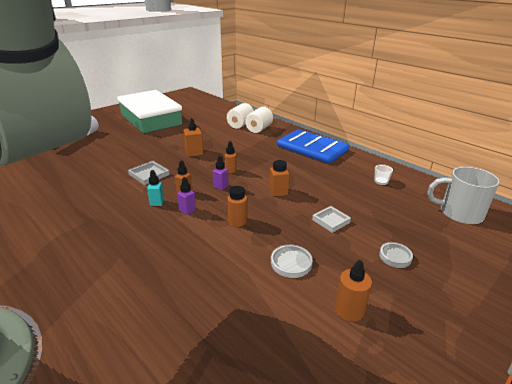

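The scene view shows ten small objects. Amber droppers: (220,110) is large round, (262,242) and (310,211) are the two small ones, and (305,288) is large square. The screw-capped bottles are at (266,172) and (223,200). The look-alikes are purple at (305,188) and (275,216), and turquoise at (332,202). The dishes are at (176,141) round small, (239,145) round large, (197,171) square small and (347,252) square large. Next I'll measure them and enlarge the two small bottles.

```bash
cat > h.py <<'E'
import cv2, numpy as np
from scipy.spatial.transform import Rotation as Ro
def cam(m): return np.array(m["K"]),np.array(m["position"],float),(Ro.from_euler("xyz",m["rotation"]).as_matrix() if np.array(m["rotation"]).size==3 else np.array(m["rotation"]))
def ray(c,uv):
    K,p,R=c; d=np.linalg.inv(K)@np.array([uv[0],uv[1],1.0]); return R@np.array([d[0],-d[1],-d[2]])
def onz(c,uv,z):
    d=ray(c,uv); p=c[1]; return (p+d*(z-p[2])/d[2])[:2]
def tri(c1,u1,c2,u2):
    A=np.zeros((3,3));b=np.zeros(3);
    for c,u in((c1,u1),(c2,u2)):
        d=ray(c,u);d/=np.linalg.norm(d);P=np.eye(3)-np.outer(d,d);A+=P;b+=P@c[1]
    x=np.linalg.solve(A,b)
    return x
def proj(c,X):
    K,p,R=c; v=R.T@(np.array(X)-p); q=K@np.array([v[0],-v[1],-v[2]]); return q[:2]/q[2]
def masks(im):
    h=cv2.cvtColor(im,cv2.COLOR_BGR2HSV); H,S,V=cv2.split(h)
    amber=((H<16)&(S>190)&(V>120)).astype(np.uint8)*255
    grey=((S<50)&(V>120)).astype(np.uint8)*255
    pur=((H>125)&(H<150)&(S>100)&(V>80)).astype(np.uint8)*255
    tur=((H>80)&(H<100)&(S>100)&(V>80)).astype(np.uint8)*255
    return dict(amber=amber,grey=grey,pur=pur,tur=tur)
def blobs(mask,lo=25,hi=6000):
    n,l,s,c=cv2.connectedComponentsWithStats(mask)
    return [(c[i],s[i],l==i) for i in range(1,n) if lo<s[i][4]<hi]
E
cat > m0.py <<'E'
from bench import imaging
from h import *
C={n:cam(imaging.camera_model(n)) for n in("scene","side")}
I={n:cv2.imread(f"pics/{n}0.png") for n in C}
M={n:masks(I[n]) for n in C}
for k in("amber","grey","pur","tur"):
    B=blobs(M["side"][k]); A=blobs(M["scene"][k]); print(k)
    for c,s,_ in A:
        if c[0]<130 or c[1]<90: continue
        best=[]
        for c2,s2,_ in B:
            X=tri(C["scene"],c,C["side"],c2); e=np.linalg.norm(proj(C["scene"],X)-c)+np.linalg.norm(proj(C["side"],X)-c2)
            if e<6 and -5<X[2]<60: best.append((round(e,1),np.round(X).astype(int).tolist(),np.round(c2).astype(int).tolist()))
        print(c.round(1),s.tolist(),sorted(best)[:2])
def crop(n,x,y,w,h,f): return cv2.resize(I[n][y:y+h,x:x+w],None,fx=f,fy=f,interpolation=cv2.INTER_CUBIC)
a=crop("scene",240,170,110,90,5);b=crop("side",130,130,160,100,5)
cv2.imwrite("pics/crop0.png",cv2.resize(np.hstack([a,cv2.resize(b,(a.shape[1]*1,a.shape[0]))]),(800,330)))
E
python3 m0.py
```

```text
amber
[215.2 118. ] [213, 109, 7, 17, 42] [(np.float64(5.7), [472, -278, 18], [350, 295])]
[263.8 180.4] [259, 173, 14, 14, 46] [(np.float64(3.5), [505, 8, 30], [242, 200])]
[217.3 200.7] [215, 192, 12, 21, 35] [(np.float64(4.1), [623, -6, 12], [283, 190])]
[258.2 244. ] [256, 237, 6, 13, 28] [(np.float64(5.0), [611, 159, 24], [229, 161])]
[489.  350.6] [485, 345, 9, 13, 88] []
grey
[175.3 140.1] [166, 133, 20, 16, 248] [(np.float64(0.2), [612, -273, 6], [396, 254])]
[239.  144.2] [227, 135, 25, 20, 403] [(np.float64(0.1), [469, -159, 5], [291, 261])]
[197.2 170.6] [184, 160, 27, 22, 368] [(np.float64(0.0), [617, -133, 6], [331, 218])]
[347.6 251.8] [326, 233, 44, 39, 927] [(np.float64(1.8), [452, 275, 7], [147, 171])]
[136.9 262.8] [120, 252, 35, 23, 138] [(np.float64(0.6), [857, 51, 22], [329, 146])]
[148.9 279.1] [132, 267, 35, 25, 150] [(np.float64(0.4), [852, 101, 22], [313, 141])]
[161.6 296.5] [144, 284, 36, 26, 156] [(np.float64(0.5), [846, 151, 23], [297, 136])]
[198.4 357. ] [173, 332, 50, 52, 1467] []
[228.4 372.5] [202, 355, 49, 29, 883] []
[384.2 374.7] [348, 359, 64, 25, 876] []
[480.1 376.4] [465, 367, 33, 17, 442] []
pur
[304.3 191.8] [297, 183, 16, 18, 190] [(np.float64(0.1), [433, 90, 20], [186, 202])]
[274.5 218.5] [268, 210, 15, 19, 202] [(np.float64(0.4), [543, 116, 20], [220, 178])]
tur
[330.9 204.2] [325, 194, 14, 19, 172] [(np.float64(0.3), [403, 157, 19], [155, 194])]
```

View pics/crop0.png

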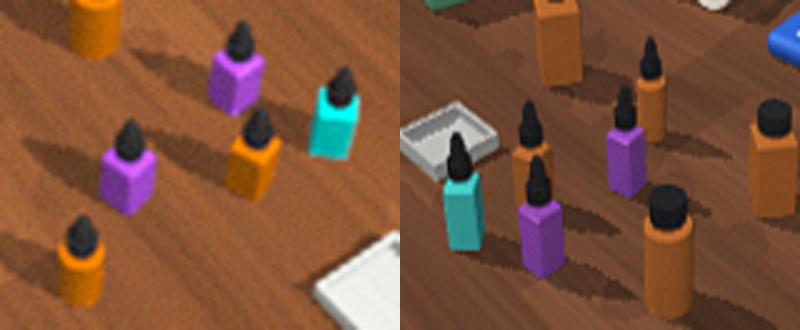

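View pics/wrist0.png

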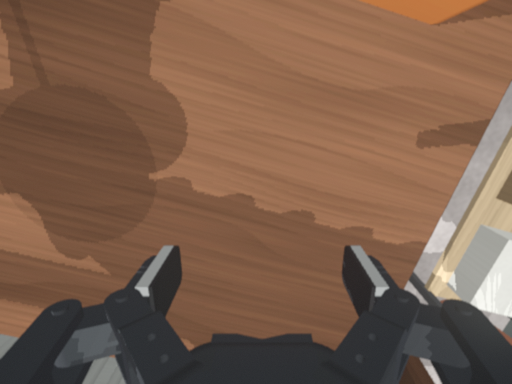

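The crops confirm that scene (262,242) is round_small, a cylindrical amber body. Scene (310,211) is square_small: it's the only amber square small one, and the purple and turquoise ones are decoys. Next I'll take one overhead wrist view of everything.

Run:
```python
from bench import bot, imaging
import cv2, numpy as np, json
bot.move_ptp([450,60,300],[np.pi,0,0])
m=imaging.camera_model("wrist"); im=imaging.capture("wrist"); cv2.imwrite("pics/wrist1.png",im)
json.dump({k:np.array(v).tolist() for k,v in m.items()},open("w1.json","w"))
s=bot.get_state(); print(s["t"],s["tcp_pos"],s["qpos"].round(2),m["position"],m["rotation"])
for n,pts in(("scene",[(305,295),(220,117),(310,215),(262,248),(250,300),(300,140)]),("side",[(193,143),(352,300),(230,162),(183,185),(240,300)])):
    h=cv2.cvtColor(cv2.imread(f"pics/{n}0.png"),cv2.COLOR_BGR2HSV); print(n,[h[y,x].tolist() for x,y in pts])
```

```text
2.5667 [450.17512725  59.37594565 299.88747533] [-0.03  0.11 -0.3   1.17 -0.    3.11] [529.17346896  59.90920198 441.76333771] [-3.13633371e-01  1.18144016e-03 -1.57128570e+00]
scene [[15, 255, 184], [15, 255, 184], [13, 205, 152], [16, 255, 181], [13, 170, 165], [11, 161, 150]]
side [[12, 187, 132], [13, 192, 129], [13, 190, 134], [170, 24, 32], [11, 144, 101]]
```

View pics/wrist1.png

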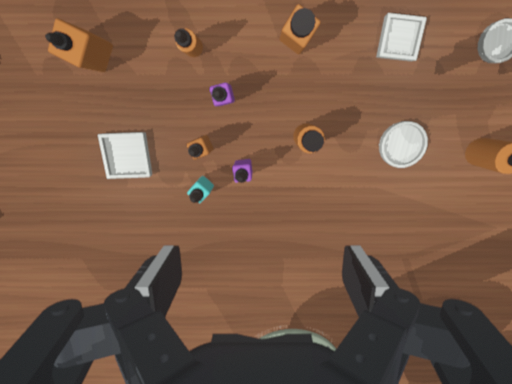

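```bash
cat > m1.py <<'E'
from bench import imaging
from h import *
import json
C={n:cam(imaging.camera_model(n)) for n in("scene","side")}; C["wrist"]=cam(json.load(open("w1.json")))
I={n:cv2.imread(f"pics/{n}{1 if n=='wrist' else 0}.png") for n in C}
T=dict(scene=200,side=172,wrist=200)
def am(n):
    H,S,V=cv2.split(cv2.cvtColor(I[n],cv2.COLOR_BGR2HSV)); m=((H<22)&(H>5)&(S>T[n])&(V>70)).astype(np.uint8)*255
    return cv2.morphologyEx(m,cv2.MORPH_CLOSE,np.ones((3,3)))
h=cv2.cvtColor(I["wrist"],cv2.COLOR_BGR2HSV); print([h[y,x].tolist() for x,y in((80,48),(95,52),(200,150),(140,100),(190,48),(490,150))])
S={n:am(n) for n in C}; G={n:masks(I[n])["grey"] for n in C}
W=dict(square_large=(80,48),round_small=(188,44),square_small=(198,149),round_large=(490,153),capped_round=(306,145),capped_square=(298,38))
Sc=dict(square_large=(305,290),round_small=(262,244),square_small=(310,214),round_large=(220,112),capped_round=(265,177),capped_square=(223,203))
Si=dict(square_large=(193,143),round_small=(230,161),square_small=(183,184),round_large=(353,298),capped_round=(237,208),capped_square=(280,182))
def near(mask,p,r=15):
    b=[x for x in blobs(mask) if np.hypot(*(x[0]-p))<r]; return min(b,key=lambda x:np.hypot(*(x[0]-p))) if b else None
for k in W:
    b={n:near(S[n],P[k]) for n,P in(("scene",Sc),("side",Si),("wrist",W))}
    b={n:v for n,v in b.items() if v}
    out=[(n[:2],np.round(v[0],1).tolist(),int(v[1][4])) for n,v in b.items()]
    ns=list(b)
    for i in range(len(ns)):
        for j in range(i):
            X=tri(C[ns[i]],b[ns[i]][0],C[ns[j]],b[ns[j]][0]); out.append((ns[j][:2]+ns[i][:2],X.round().tolist()))
    print(k,out)
    if "square" in k and "wrist" in b:
        ct=cv2.findContours(b["wrist"][2].astype(np.uint8),cv2.RETR_EXTERNAL,2)[0][0]
        hu=cv2.approxPolyDP(cv2.convexHull(ct),1.5,True)[:,0]; q=np.array([onz(C["wrist"],p,22) for p in hu]); e=np.roll(q,-1,0)-q
        print("  edges(len,deg)",[(int(np.hypot(*d)),int(np.degrees(np.arctan2(d[1],d[0]))%90)) for d in e])
D=dict(dish_round_small=(497,42),dish_round_large=(403,143),dish_square_small=(402,37),dish_square_large=(127,155))
for k,p in D.items():
    v=near(G["wrist"],p,20); q=np.array([onz(C["wrist"],x[0],10) for x in cv2.findContours(v[2].astype(np.uint8),cv2.RETR_EXTERNAL,2)[0][0]],np.float32)
    if "round" in k: print(k,cv2.minEnclosingCircle(q))
    else: print(k,cv2.minAreaRect(q))
for i,(x,y) in enumerate(((40,10),(170,110))): I[i]=cv2.resize(I["wrist"][y:y+75,x:x+100],None,fx=4,fy=4,interpolation=cv2.INTER_CUBIC)
cv2.imwrite("pics/crop1.png",np.hstack([I[0],I[1]]))
E
python3 m1.py
```

```text
[[14, 158, 198], [13, 164, 106], [0, 20, 50], [11, 120, 125], [14, 155, 199], [13, 164, 132]]
square_large [('sc', [303.6, 289.5], 644), ('si', [193.0, 141.9], 468), ('scsi', [602.0, 299.0, 29.0])]
round_small [('sc', [261.7, 245.0], 177), ('si', [230.5, 162.2], 197), ('scsi', [610.0, 160.0, 20.0])]
square_small [('sc', [308.7, 215.5], 187), ('si', [181.5, 180.3], 150), ('scsi', [471.0, 158.0, 25.0])]
round_large [('sc', [219.8, 112.9], 310), ('si', [352.2, 296.4], 1356), ('scsi', [457.0, -285.0, 28.0])]
capped_round [('sc', [265.6, 175.7], 251), ('si', [237.0, 211.3], 520), ('scsi', [484.0, -6.0, 22.0])]
capped_square [('sc', [223.1, 203.9], 292), ('si', [278.8, 182.3], 473), ('scsi', [623.0, 13.0, 22.0])]
dish_round_small ((610.7005004882812, -268.9151306152344), 28.8289737701416)
dish_round_large ((469.21929931640625, -157.03428649902344), 37.52870559692383)
dish_square_small ((615.855224609375, -131.3002471923828), (57.67136001586914, 55.795467376708984), 84.59796905517578)
dish_square_large ((451.82818603515625, 274.607177734375), (71.65046691894531, 71.52527618408203), 2.2079920768737793)
```

View pics/crop1.png

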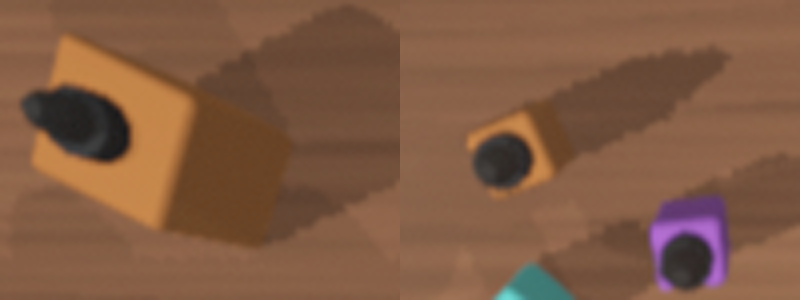

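```bash
cat > m2.py <<'E'
from h import *
import json
c=cam(json.load(open("w1.json"))); im=cv2.imread("pics/wrist1.png")
H,S,V=cv2.split(cv2.cvtColor(im,cv2.COLOR_BGR2HSV)); m=((H<20)&(H>8)&(S>140)&(V>165)).astype(np.uint8)*255
for k,p,z,r in(("square_large",(78,40),62,40),("round_small",(186,42),44,22),("square_small",(198,147),44,22),("round_large",(505,155),62,30),("capped_round",(310,138),55,22),("capped_square",(300,28),55,30)):
    mm=np.zeros_like(m); cv2.circle(mm,p,r,255,-1); n,l,s,_=cv2.connectedComponentsWithStats(m&mm)
    pts=np.argwhere((m&mm)>0)[:,::-1]; pts=np.array([u for u in pts if s[l[u[1],u[0]]][4]>3])
    q=np.array([onz(c,u,z) for u in pts],np.float32)
    print(k,len(q),"rect",cv2.minAreaRect(q),"circ",cv2.minEnclosingCircle(q))
E
python3 m2.py
```

```text
square_large 832 rect ((599.2510986328125, 297.2568054199219), (39.63973617553711, 39.73465347290039), 63.198055267333984) circ ((599.068603515625, 297.22247314453125), 26.832677841186523)
round_small 122 rect ((603.65185546875, 154.9521484375), (19.05887222290039, 25.642047882080078), 45.740482330322266) circ ((605.4817504882812, 157.1960906982422), 13.409419059753418)
square_small 92 rect ((467.862060546875, 152.22715759277344), (24.552019119262695, 22.76976776123047), 23.678604125976562) circ ((468.3931579589844, 152.0469207763672), 15.211864471435547)
round_large 355 rect ((454.10015869140625, -271.93292236328125), (42.44475173950195, 21.342287063598633), 15.382502555847168) circ ((456.5855712890625, -280.966796875), 21.26235008239746)
capped_round 157 rect ((483.8387451171875, -2.883394241333008), (28.096168518066406, 36.424224853515625), 60.957305908203125) circ ((481.8838806152344, -6.573209762573242), 18.525341033935547)
capped_square 318 rect ((618.950439453125, 13.006321907043457), (34.20719528198242, 34.554649353027344), 55.5903434753418) circ ((618.804931640625, 12.898578643798828), 22.960424423217773)
```

```bash
cat > pp.py <<'E'
from bench import bot, imaging
from h import *
ZT=155
def rot(d): return [np.pi,0,np.radians(180+d)-(2*np.pi if d>0 else 0)]
def pick(xy,yaw,z,width,wide=0.75):
    x,y=xy; bot.move_ptp([x,y,ZT],rot(yaw)); bot.grip(wide)
    bot.movel([x,y,z],max_speed=110); bot.grip((width+7)/85); bot.grip(0.0,25)
    s=bot.get_state(); print("grip",s["t"],"open mm",s["opening"]*85,"F",s["gripper_force"],"tcp",s["tcp_pos"].round(1))
    bot.movel([x,y,ZT],max_speed=110); s=bot.get_state(); print("lift open mm",s["opening"]*85,"F",s["gripper_force"],s["contact_force"].round(2)); return s["gripper_force"]
def place(xy,yaw,z,wide):
    x,y=xy; bot.move_ptp([x,y,ZT],rot(yaw)); bot.movel([x,y,z+14],max_speed=110); bot.dwell(.2)
    hit=bot.movel([x,y,z+2.5],max_speed=25,threshold=6)
    if not hit: hit=bot.movel([x,y,z-1.5],max_speed=10,threshold=2.5)
    s=bot.get_state(); print("place hit",hit,"dz",s["tcp_pos"][2]-z,"xy",s["tcp_pos"][:2].round(1),s["contact_force"].round(2))
    if s["tcp_pos"][2]-z>2: print("HIGH - not released"); return False
    bot.grip(wide); bot.movel([x,y,ZT],max_speed=110); print("t",bot.get_state()["t"]); return True
def snap(n,f): cv2.imwrite(f"pics/{f}.png",imaging.capture(n))
E
python3 - <<'E'
from pp import *
c=cam(imaging.camera_model("scene")); print("toolbox corners",onz(c,(213,77),0),onz(c,(108,124),0))
pick((600,297.5),-27,29,42,0.85)
snap("side","g1")
place((452,275),2,33,0.75)
snap("scene","p1")
a=cv2.imread("pics/g1.png")[60:260,60:360];b=cv2.imread("pics/p1.png")[150:350,180:480]
cv2.imwrite("pics/c2.png",cv2.resize(np.hstack([a,b]),(800,267)))
E
```

```text
toolbox corners [ 362.14276111 -498.50832558] [ 746.8373223  -454.09473223]
grip 6.7 open mm 41.41502036769019 F 26.12545520067215 tcp [600.2 297.6  29.3]
lift open mm 41.383824642530335 F 25.878077745437622 [-0.34 -1.08 -1.66]
place hit True dz 0.22692098257832782 xy [452.3 275.1] [-0.71 -0.7   3.06]
t 12.5833
```

View pics/c2.png

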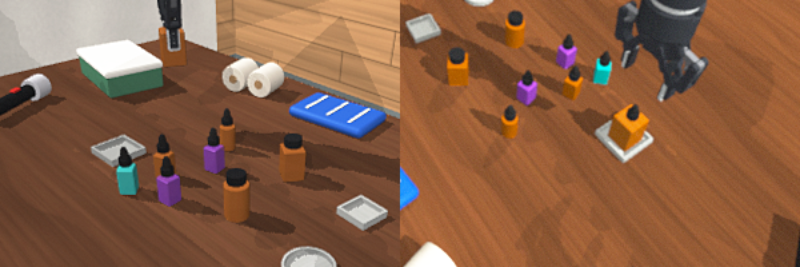

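The picture shows square_large standing in its dish (crop, right half, 628,130) with every other bottle undisturbed. Next is square_small.

Run:
```python
from pp import *
if pick((468.4,152.3),25,14,26,0.6)>10: place((616,-132),-5.4,18,0.6)
if pick((606.5,158),10,14,28,0.6)>10: place((611,-270.5),0,18,0.6)
snap("scene","p2"); snap("side","p2s")
a=cv2.imread("pics/p2.png")[90:290,140:400];b=cv2.imread("pics/p2s.png")[130:330,140:420]
cv2.imwrite("pics/c3.png",cv2.resize(np.hstack([a,b]),(800,296)))
```

```text
grip 15.55 open mm 25.391687094602467 F 26.308992505073547 tcp [468.7 152.4  14.3]
lift open mm 25.755595795419026 F 26.054731607437134 [-0.44  0.21  0.03]
place hit True dz 0.27446637790828277 xy [ 616.3 -132.1] [-0.19 -0.35  4.84]
t 22.375
grip 25.6583 open mm 27.1114677052319 F 24.67594474554062 tcp [606.7 158.   14.3]
lift open mm 27.180928228897102 F 24.62496131658554 [ 0.43  0.56 -0.87]
place hit True dz 0.32843884319078853 xy [ 611.3 -270.7] [-0.67 -0.15  5.35]
t 32.8333
```

View pics/c3.png

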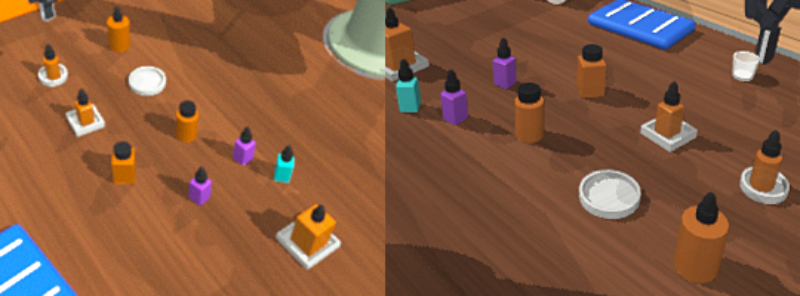

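Three bottles now stand in their dishes: scene crop (52,70) round_small, (85,118) square_small and (313,235) square_large. The empty round dish at (147,80) is for the last one.

Run:
```python
from pp import *
if pick((457,-281.5),0,29,44,0.85)>10: place((469.3,-158),0,33,0.75)
bot.move_ptp([450,60,300],[np.pi,0,np.pi]); 
snap("scene","p4"); snap("side","p4s"); print(bot.get_state()["t"])
a=cv2.imread("pics/p4.png")[90:290,140:400];b=cv2.imread("pics/p4s.png")[130:330,140:420]
cv2.imwrite("pics/c4.png",cv2.resize(np.hstack([a,b]),(800,296)))
```

```text
grip 35.8 open mm 43.47448133106023 F 25.239653885364532 tcp [ 457.2 -281.7   29.4]
lift open mm 43.146144314043994 F 25.549980998039246 [ 0.17 -0.56 -0.64]
place hit True dz 0.3722176231059393 xy [ 469.6 -158.1] [-0.63 -0.06  5.73]
t 41.5167
42.6417
```

View pics/c4.png

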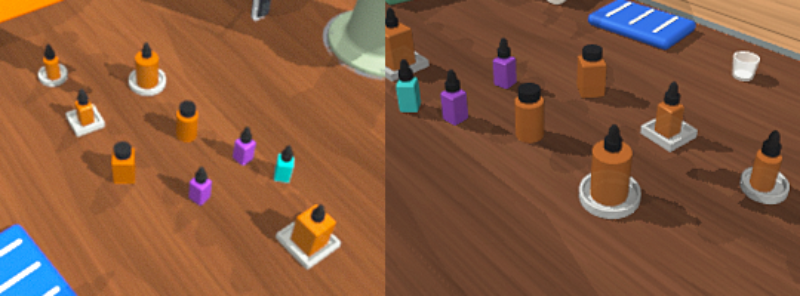

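All four stand upright, centred in their dishes (round_large at crop 147,75), and the capped bottles and look-alikes haven't moved.

```bash
python3 -c "
from bench import bot; print(bot.sign_off())"
```

```text
the job is handed in; nothing more can be done
None
```

All four dropper bottles stand upright in their matching dishes, the two screw-capped bottles and the look-alikes stayed where they were, and the job was handed in at about 43 s of the 91 s limit.

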